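Set out the gift-set display

TASK

Set out the sample gift set: on the oblong wooden board build a stack of the longer soap bar at the bottom, lying lengthwise along the board, then the shorter, thicker soap bar the same way round, then the flat salve tin on top. Stand the brown screw-cap bottle on the low wide wooden riser and the small dropper bottle on the tall narrow wooden riser. Everything must be upright, neatly centred on what it stands on, and let go.

Things in the scene. Friction and masses are not known exactly. Their poses are not given: they have to be found in the camera images.
- oblong_soap: Longer, flatter cut soap bar, beige, 51 x 72 x 27 mm, lying flat. Origin: centre of its underside; its x axis runs across (51 mm), y lengthwise (72 mm), z up. Can be gripped across the 51 mm.
- short_soap: Shorter, thicker cut soap bar, beige, 51 x 58 x 34 mm, lying flat. Origin: centre of its underside; x axis across (51 mm), y lengthwise (58 mm), z up. Can be gripped across the 51 mm.
- salve_tin: Flat round white salve tin with a closed lid, 59 mm diameter, 22 mm high, lid up. Origin: centre of its underside; z up.
- amber_bottle: Brown round bottle with a black screw cap, 50 mm body diameter (straight-sided from about 10 to 75 mm above its foot), 109 mm high in all, standing. Origin: centre of its underside; z up.
- dropper_bottle: Small brown dropper bottle with a black rubber bulb, 30 mm body diameter up to about 45 mm above its foot, 97 mm high in all, standing. Origin: centre of its underside; z up.
- display_board: Oblong pale wooden board on two runners, 90 x 120 mm, flat top 14 mm above the worktop, no rim; it does not move. Origin: centre of its underside; x axis across (90 mm), y lengthwise (120 mm).
- wide_riser: Low wide pale wooden disc, 92 mm diameter, flat top 18 mm above the worktop; it does not move. Origin: centre of its underside.
- tall_riser: Taller, narrower pale wooden spool-shaped stand, 68 mm diameter, flat top 44 mm above the worktop; it does not move. Origin: centre of its underside.
There are look-alikes about, which are no part of the job. Several things have the shape of the tall_riser; the one meant has the colours described above.

How it is judged:
By the outcome, as a careful person would: the job done as asked, in the order asked, and still so for the second after the job is handed in, with the robot touching nothing.
It also fails if it takes over 144 s, if anything falls off the work surface, if the arm or the gripper's body presses on something with over 40 N, if the wrist force passes 120 N, or if a joint passes its speed limit or range.

ROBOT

A 6-joint arm with a two-finger parallel gripper is mounted at the origin on a cart in front of the work surface, level with it; the furniture and walls round the work are solid. World frame = base frame: x ahead of the robot, y to its left, z up, the work surface at z = 0. Lengths are in m, angles in rad, forces in N, time in s.
With the tool pointing down it reaches from about 0.3 to 0.775 m from the base axis. Payload 14.6 kg.
Tool frame: the origin (TCP) lies at the very end of the fingers, on their centre line; the grasp point (between the pads) lies 19 mm behind it; z points along the fingers, y is the line along which they close (so a half turn about z gives the same grasp; the last joint's range is limited). The gripper opens to 94 mm and grips with 3 to 60 N. Pads are 16 mm wide; open, the fingers measure 119 mm over their backs; the gripper's body (75 mm by 177 mm) begins 78 mm behind the grasp point.
Start: joints at [-1.255, 0.3, 1.521, -0, 1.321, -0.067], TCP at [0.205, -0.51, 0.205] pointing down, gripper open.
Joint ranges: [-3.03, 3.03], [-0.79, 2.21], [0.23, 2.52], [-1.04, 4.18], [0, 3.07], [-2.55, 2.55]. Speed limits (rad/s): [2.22, 2.22, 2.57, 3.14, 3.14, 3.14].

INTERFACE

Orientations are given as a rotation vector (axis times angle).
In Python, from workcell import manip gives the robot as it stands. The module is installed in compiled form; this text tells all that it offers. Calls block until the motion is done:
- manip.move_pose(position, orientation): joint-space move of the TCP to a pose.
- manip.move_l(position, frame=None, feed=0.15): straight line of the TCP; frame=None keeps the orientation; feed is the mean speed in m/s.
- manip.movej(angles): joint-space move.
- manip.set_gripper(opening, newtons=None): finger opening in m; newtons is the grip in N (None keeps the last); returns when the fingers have stopped.
- manip.dwell(seconds).
- manip.solve_ik(position, orientation): joint angles nearest the present ones, or None.
- manip.get_state(): the state.
- manip.grab_frame(name): name is "scene" or "top"; returns the picture (480x640x3 uint8, red, green, blue); there is no depth.
- manip.camera_info(name): a dict with "K" (3x3 intrinsics, pixels), "rvec" (rotation vector, rad) and "tvec" (3), from world to camera coordinates, as OpenCV has them. Camera axes: x right, y down, z forward; pixel columns grow to the right and rows downward; lengths in m; the calibration is good to about 2 mm. A picture is of the moment at which its call begins. camera_info takes no time and is no camera call.
A pose or a line that the arm cannot do raises manip.IKError and nothing moves.
- manip.job_done(): hands the job in; it is judged then, once.
Trained networks look in the newest picture that a camera, given by its name, has taken for a name from the list of things; names that differ only in an ending like _2 or _b are one class to them, and where a whole thing is asked for, a point or a joint stands for the part that bears it (a point fixed in the world has none). Each returns a list of dicts, best first, with "confidence" (0 to 1); they miss things now and then, are a little off and sometimes report something else, mostly with a low value. They report only what shows in the picture. A call takes as long as a camera call. They do not tell look-alikes from the thing itself.
- manip.look_for(camera, label): "position" ([row, column] as shares, 0 to 1, of the picture: columns of its width, rows of its height, amid what is visible of it).
- manip.silhouettes(camera, label): "region" (480x640 bool, what is visible of it) and "position" ([row, column] as shares, 0 to 1, of the picture: columns of its width, rows of its height, amid what is visible of it).
The state is a dict: "time_s": time; "joints": joint angles; "joint_velocities": joint speeds; "joint_torque": joint torques, N m; "ee_pos": TCP position; "tcp_rot": TCP orientation; "ft_force": force on the tool from outside, world axes, zero at the start; "wrist_torque": the same for the moment, N m; "finger_gap": finger opening in m; "gripper_force": force on a finger pad.
Only numpy, scipy, OpenCV 4.12 (cv2) and the standard library are available. Lean on these libraries where they do the work, as an engineer would, in place of code of your own. Each camera call takes 0.05 s, during which the arm holds its last target. There are 200 camera calls.

## Working session

There is one attempt and no reset: what is moved stays moved. The work goes in short steps, each a Python script; the robot and the scene stay as the last script left them, time stands still between calls to the robot, and variables do not carry over. Pictures are saved under pics/ and viewed, at most 14 in all, crops included, and the job is handed in when it is done.

```bash
mkdir -p pics
python3 - <<'E'
from workcell import manip
import cv2
for n in ("scene","top"):
    im=manip.grab_frame(n); cv2.imwrite(f"pics/{n}0.png",im[...,::-1])
    c=manip.camera_info(n); print(n,c["K"],c["rvec"],c["tvec"])
    for l in "oblong_soap short_soap salve_tin amber_bottle dropper_bottle display_board wide_riser tall_riser".split():
        print(l,[(round(d["confidence"],2),int(d["position"][0]*480),int(d["position"][1]*640)) for d in manip.look_for(n,l)])
print(manip.get_state())
E
```

```text
scene [[458.3095508    0.         326.68138782]
 [  0.         458.3095508  244.35201828]
 [  0.           0.           1.        ]] [ 1.06233174 -2.25732168  1.18266815] [0.46871973 0.22181088 1.26891982]
oblong_soap [(0.87, 237, 397)]
short_soap [(0.84, 230, 327)]
salve_tin [(0.57, 254, 366)]
amber_bottle [(0.55, 218, 424)]
dropper_bottle [(0.6, 300, 286)]
display_board [(0.93, 255, 286)]
wide_riser [(0.81, 298, 288)]
tall_riser [(0.88, 308, 225), (0.65, 276, 240), (0.63, 317, 184), (0.61, 268, 327)]
top [[449.47130588   0.         320.77476188]
 [  0.         449.47130588 231.73270827]
 [  0.           0.           1.        ]] [ 2.16687726 -2.16413882  0.16886037] [0.13167112 0.51548083 1.1825722 ]
oblong_soap [(0.72, 257, 396)]
short_soap [(0.62, 195, 272), (0.57, 194, 336), (0.31, 261, 227)]
salve_tin [(0.71, 252, 342)]
amber_bottle [(0.82, 259, 456)]
dropper_bottle [(0.67, 250, 503)]
display_board [(0.92, 198, 271)]
wide_riser [(0.56, 260, 227)]
tall_riser [(0.78, 254, 288), (0.7, 198, 202), (0.63, 239, 165), (0.58, 224, 123)]
{'time_s': 0.9, 'joints': array([-1.25459139e+00,  2.99862299e-01,  1.52101423e+00, -2.72044526e-05,
        1.32070226e+00, -6.65713911e-02]), 'joint_velocities': array([-0.00020355, -0.00094876, -0.00039218,  0.00050644,  0.00093385,
       -0.00144911]), 'joint_torque': array([-7.85575485e-04, -5.31662929e+01, -3.52911294e+01,  7.08224857e-02,
        2.13019329e-02,  1.81721624e-07]), 'ee_pos': array([ 0.2054237 , -0.51017959,  0.20546024]), 'tcp_rot': array([ 3.08421196e+00,  5.97606856e-01, -3.83697169e-05]), 'ft_force': array([-0.38227597,  0.44428232, -0.11743392]), 'wrist_torque': array([-0.0306778 , -0.01761811, -0.06275036]), 'gripper_force': 0.0, 'finger_gap': 0.093803684795264}
```

View pics/scene0.png

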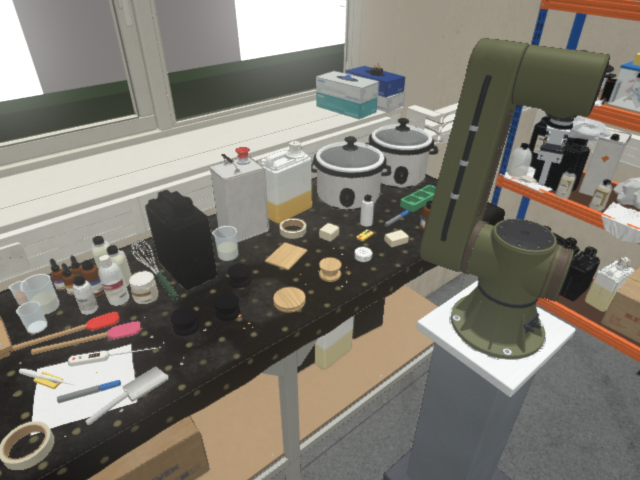

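View pics/top0.png

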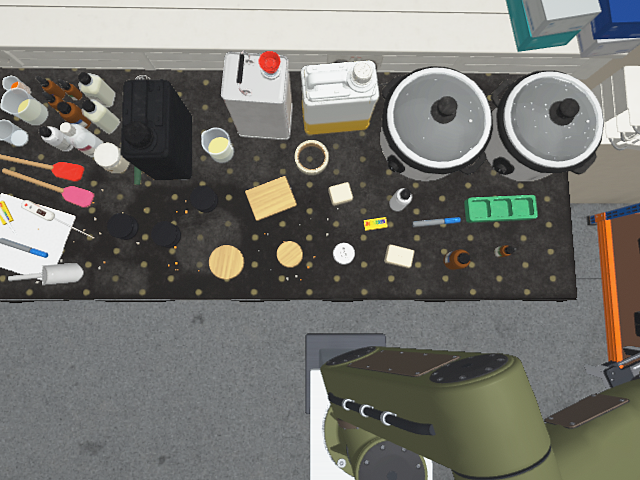

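Top view: the tall_riser shapes are at (row, col) (254,288) pale wood, and (198,202), (239,165), (224,123), all black. The pale one at (254,288) fits the description. The soaps are at (257,396) and (194,340), the tin at (253,343), the amber bottle at (259,456) and the dropper at (250,503). The board is at (198,271) and the wide riser at (261,227). I'll confirm in an enlarged crop and fit the poses.

```bash
cat > H.py <<'E'
from workcell import manip
import numpy as np, cv2
from scipy.optimize import minimize
def cyl(prof): # [(r,z)...]
    a=np.linspace(0,2*np.pi,48,endpoint=False)
    return [np.c_[r*np.cos(a),r*np.sin(a),0*a+z] for r,z in prof]
def box(x,y,z): return [np.array([[sx*x/2,sy*y/2,h] for sx in(-1,1) for sy in(-1,1) for h in(0,z)])]
# each shape: list of parts, each convex
S=dict(oblong_soap=[box(.051,.072,.027)],short_soap=[box(.051,.058,.034)],salve_tin=[cyl([(.0295,0),(.0295,.022)])],
 display_board=[box(.09,.12,.014)],wide_riser=[cyl([(.046,0),(.046,.018)])],
 tall_riser=[cyl([(.034,0),(.034,.008)]),cyl([(.034,.036),(.034,.044)]),cyl([(.022,0),(.022,.044)])],
 amber_bottle=[cyl([(.025,0),(.025,.075)]),cyl([(.025,.075),(.016,.087)]),cyl([(.016,.08),(.016,.109)])],
 dropper_bottle=[cyl([(.015,0),(.015,.045)]),cyl([(.015,.045),(.009,.055)]),cyl([(.0095,.05),(.0095,.07)]),cyl([(.006,.07),(.004,.097)])])
def proj(cam,P):
    c=manip.camera_info(cam); return cv2.projectPoints(np.asarray(P,float),np.array(c["rvec"]),np.array(c["tvec"]),np.array(c["K"]),None)[0][:,0]
def unproj(cam,row,col,z):
    c=manip.camera_info(cam); R=cv2.Rodrigues(np.array(c["rvec"]))[0]; o=-R.T@np.array(c["tvec"]).ravel()
    d=R.T@np.linalg.inv(c["K"])@[col,row,1]; return o+d*(z-o[2])/d[2]
def render(cam,l,p,z0=0):
    x,y,a=p; R=np.array([[np.cos(a),np.sin(a),0],[-np.sin(a),np.cos(a),0],[0,0,1]])
    m=np.zeros((960,1280),np.uint8)
    for part in S[l]:
        q=proj(cam,np.vstack(part)@R+[x,y,z0]).astype(np.float32)*2+.5
        cv2.fillConvexPoly(m,np.round(cv2.convexHull(q)*16).astype(np.int32),255,shift=4)
    return cv2.GaussianBlur(cv2.resize(m,(640,480),interpolation=cv2.INTER_AREA).astype(np.float32)/255,(0,0),1)
ROUND=("salve_tin","wide_riser","tall_riser","amber_bottle","dropper_bottle")
def fit(cam,l,near=None,z0=0,yaws=np.arange(0,np.pi,np.pi/6)):
    """pose [x,y,yaw] + IoU-like score from the network's region nearest pixel `near` (row,col)"""
    D=manip.silhouettes(cam,l)
    if not D: return None
    key=(lambda d:np.hypot(d["position"][0]*480-near[0],d["position"][1]*640-near[1])) if near else (lambda d:-d["confidence"])
    m0=min(D,key=key)["region"]
    m=cv2.GaussianBlur(m0.astype(np.float32),(0,0),1)
    r,c=np.argwhere(m0).mean(0); x,y=unproj(cam,r,c,z0+.01)[:2]
    cost=lambda p:np.abs(render(cam,l,p,z0)-m).sum()/m.sum()
    best=None
    for a in ([0] if l in ROUND else yaws):
        s=np.array([[x,y,a],[x+.01,y,a],[x,y+.01,a],[x,y,a+.2]])
        f=(lambda p:cost([p[0],p[1],0])) if l in ROUND else cost
        o=minimize(f,s[0],method="Nelder-Mead",options=dict(initial_simplex=s,xatol=1e-4,fatol=1e-4))
        if best is None or o.fun<best.fun: best=o
    p=best.x.copy(); p[2]=0 if l in ROUND else (p[2]+np.pi/2)%np.pi-np.pi/2
    return np.r_[p,best.fun]
E
python3 - <<'E'
from H import *
np.set_printoptions(precision=4,suppress=True)
N=dict(oblong_soap=(257,400),short_soap=(194,340),salve_tin=(253,343),amber_bottle=(259,456),dropper_bottle=(250,503),display_board=(198,271),wide_riser=(261,227),tall_riser=(254,288))
im=manip.grab_frame("top")
manip.grab_frame("scene")
for l,n in N.items():
    p=fit("top",l,n); print(l,p)
    if p is None: continue
    q=proj("scene",[[p[0],p[1],.01]])[0]; print("   scene",fit("scene",l,(q[1],q[0])),q)
cv2.imwrite("pics/crop1.png",cv2.resize(im[170:290,100:380,::-1],None,fx=2.8,fy=2.8,interpolation=cv2.INTER_CUBIC))
E
```

```text
oblong_soap [ 0.4525 -0.0803 -0.2458  0.077 ]
   scene [ 0.4542 -0.0826 -0.6934  0.2756] [395.8106 239.1967]
short_soap [0.6242 0.0791 0.2731 0.1764]
   scene [0.6277 0.0768 0.4942 0.1194] [328.661  233.7619]
salve_tin [0.4595 0.0712 0.     0.1527]
   scene [0.4597 0.0717 0.     0.1966] [362.7697 254.5702]
amber_bottle [ 0.4404 -0.2314  0.      0.1201]
   scene [ 0.4619 -0.242   0.      1.3855] [426.8663 225.8841]
dropper_bottle [ 0.4652 -0.364   0.      0.0594]
   scene None [444.4061 211.3289]
display_board [0.6138 0.2732 0.3736 0.0507]
   scene [0.6208 0.262  0.4793 0.236 ] [285.4149 255.8008]
wide_riser [0.4367 0.3896 0.     0.0705]
   scene [0.4378 0.3889 0.     0.1162] [288.6221 299.1527]
tall_riser [0.4557 0.2185 0.     0.0988]
   scene [0.4598 0.215  0.     0.1086] [329.4095 272.7134]
```

View pics/crop1.png

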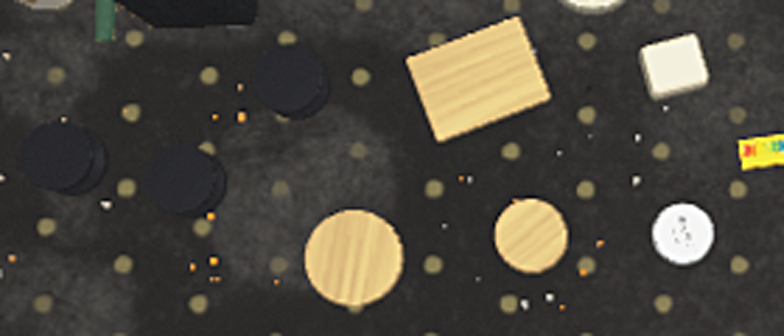

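The crop shows the pale round stand at (237,530), confirming it is the tall_riser. The other three, at (80,290), (157,62) and (182,185), are black decoys. Next I'll refine the fits of the bright things with colour masks.

```bash
python3 - <<'E'
s=open('H.py').read()
s=s.replace('def fit(cam,l,near=None,z0=0,yaws=np.arange(0,np.pi,np.pi/6)):','''def bright(im,l,p,cam,z0=0):
    g=im.max(2); roi=cv2.dilate((render(cam,l,p,z0)>.3).astype(np.uint8),np.ones((13,13)))
    t=cv2.threshold(g[roi>0].reshape(-1,1),0,255,cv2.THRESH_OTSU)[0]
    n,lab,st,_=cv2.connectedComponentsWithStats(((g>t)&(roi>0)).astype(np.uint8))
    return lab==1+st[1:,4].argmax()
def fit(cam,l,near=None,z0=0,yaws=np.arange(0,np.pi,np.pi/6),mask=None):''')
s=s.replace('    D=manip.silhouettes(cam,l)\n    if not D: return None','    D=manip.silhouettes(cam,l) if mask is None else [dict(region=mask,position=[0,0],confidence=1)]\n    if not D: return None')
open('H.py','w').write(s)
E
python3 - <<'E'
from H import *
np.set_printoptions(precision=4,suppress=True)
P=dict(oblong_soap=(.4525,-.0803,-.2458),short_soap=(.6242,.0791,.2731),salve_tin=(.4595,.0712,0),display_board=(.6138,.2732,.3736),wide_riser=(.4367,.3896,0),tall_riser=(.4557,.2185,0))
for cam in("top","scene"):
    im=manip.grab_frame(cam)
    for l,p in P.items():
        m=bright(im,l,p,cam); print(cam,l,fit(cam,l,mask=m))
        if l=="short_soap":
            for a in(0.27,0.27+np.pi/2): print("   ",fit(cam,l,mask=m,yaws=[a]))
manip.grab_frame("top")
for l in("amber_bottle","dropper_bottle"):print(l,fit("top",l))
E
```

```text
top oblong_soap [ 0.4518 -0.0825 -0.1605  0.1931]
top short_soap [0.6241 0.0778 0.3529 0.2097]
    [0.6257 0.0788 0.3882 0.2106]
    [ 0.6259  0.0774 -1.3134  0.2523]
top salve_tin [0.4596 0.0698 0.     0.0926]
top display_board [0.614  0.2713 0.3798 0.0545]
top wide_riser [0.4353 0.3895 0.     0.038 ]
top tall_riser [0.4556 0.2167 0.     0.0477]
scene oblong_soap [ 0.4547 -0.0852 -0.0662  0.1859]
scene short_soap [0.6286 0.076  0.466  0.1404]
    [0.6285 0.0762 0.4612 0.1394]
    [ 0.6274  0.0757 -1.0303  0.1826]
scene salve_tin [0.4636 0.0682 0.     0.1806]
scene display_board [0.623  0.2644 0.3903 0.1837]
scene wide_riser [0.4402 0.3854 0.     0.0802]
scene tall_riser [0.4591 0.2156 0.     0.0786]
amber_bottle [ 0.4418 -0.2308  0.      0.0645]
dropper_bottle [ 0.4656 -0.3656  0.      0.2457]
```

Run:
```python
from H import *
im=manip.grab_frame("top")
def tile(c,h,l,ps,k=10):
    r0,c0=c[0]-h,c[1]-h; t=cv2.resize(np.ascontiguousarray(im[r0:r0+2*h,c0:c0+2*h,::-1]),None,fx=k,fy=k,interpolation=cv2.INTER_CUBIC)
    for p,col in ps:
        a=p[2];R=np.array([[np.cos(a),np.sin(a),0],[-np.sin(a),np.cos(a),0],[0,0,1]])
        B=S[l][0][0]
        for z in(0,B[:,2].max()):
            q=proj("top",np.c_[B[B[:,2]==0][:,:2],[z]*4]@R+[p[0],p[1],0])[[0,1,3,2]]
            cv2.polylines(t,[np.round((q-[c0,r0]+.5)*k).astype(int)],True,col,1)
    return t
a=tile((257,400),20,"oblong_soap",[((.4525,-.0803,-.2458),(0,0,255)),((.4518,-.0825,-.1605),(0,160,0))])
b=tile((194,340),20,"short_soap",[((.6242,.0791,.2731),(0,0,255)),((.6241,.0778,.353),(0,160,0))])
cv2.imwrite("pics/crop2.png",np.hstack([a,b]))
```

```text
(no output)
```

View pics/crop2.png

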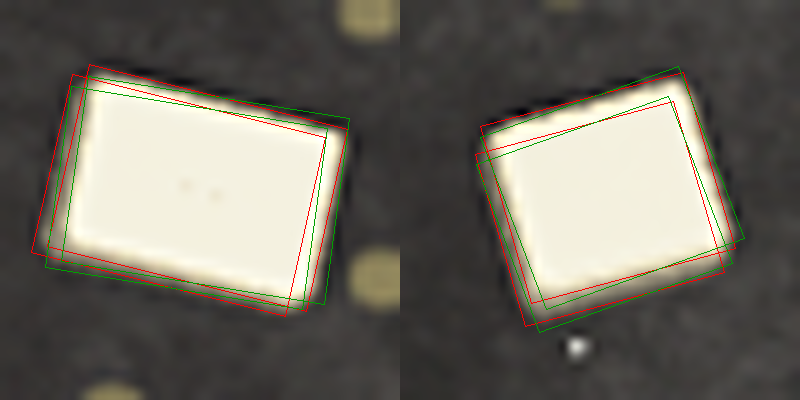

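Both soaps show as expected: the oblong bar has its long axis tilted about -0.24 rad, the short bar about +0.29 rad. I'll start with the oblong soap.

```bash
cat >> H.py <<'E'
from scipy.spatial.transform import Rotation as Ro
def ori(a):  # tool down, closing axis along world angle a
    c,s=np.cos(a),np.sin(a); return Ro.from_matrix(np.array([[-s,c,0],[c,s,0],[0,0,-1]]).T).as_rotvec()
def go(x,y,z,a):
    c=[]
    for k in(-np.pi,0,np.pi):
        q=manip.solve_ik([x,y,z],ori(a+k))
        if q is not None: c.append((abs(q[5]),k,q))
    manip.movej(min(c,key=lambda t:t[0])[2])
def info(t): s=manip.get_state(); print(t,"t=%.1f gap=%.4f F=%.1f"%(s["time_s"],s["finger_gap"],s["gripper_force"]),np.round(s["ee_pos"],4),np.round(s["ft_force"],1))
def pick(x,y,a,h,opening,n,hi=.2):
    manip.set_gripper(opening); go(x,y,hi,a); manip.move_l([x,y,h+.04],feed=.3); manip.move_l([x,y,h],feed=.08)
    manip.set_gripper(0,n); info("grip"); manip.move_l([x,y,hi],feed=.25); info("lift")
def place(x,y,a,h,opening,hi=.25):
    go(x,y,hi,a); manip.move_l([x,y,h+.03],feed=.25); manip.move_l([x,y,h+.0007],feed=.04); info("down")
    manip.set_gripper(opening); manip.move_l([x,y,max(hi,h+.12)],feed=.2); info("up")
E
python3 - <<'E'
from H import *
np.set_printoptions(precision=4,suppress=True)
pick(.4525,-.0813,-.235,.004,.075,15)
place(.6145,.2715,.378,.018,.070)
go(.45,-.1,.25,0)
im=manip.grab_frame("top"); cv2.imwrite("pics/top1.png",im[...,::-1])
print(fit("top","oblong_soap",z0=.014)); print(fit("top","display_board",yaws=[.38]))
m=manip.silhouettes("top","oblong_soap"); print([(d["confidence"],d["position"]) for d in m])
cv2.imwrite("pics/c3.png",cv2.resize(im[160:240,220:320,::-1],None,fx=8,fy=7.5,interpolation=cv2.INTER_CUBIC)[:600])
E
```

```text
grip t=6.2 gap=0.0509 F=15.0 [ 0.4527 -0.0814  0.0043] [ 0.  -0.4  3.7]
lift t=7.2 gap=0.0502 F=15.0 [ 0.4519 -0.0811  0.1986] [ 0.3 -0.4 -1. ]
down t=10.5 gap=0.0504 F=15.0 [0.6145 0.2715 0.0186] [-0.3 -0.6 -1.2]
up t=12.3 gap=0.0698 F=0.0 [0.6142 0.2714 0.2488] [-0.3 -0.4  0.5]
[0.614  0.2728 0.3886 0.1052]
[0.6138 0.2719 0.3741 0.6454]
[(0.85, [0.4104, 0.417])]
```

View pics/c3.png

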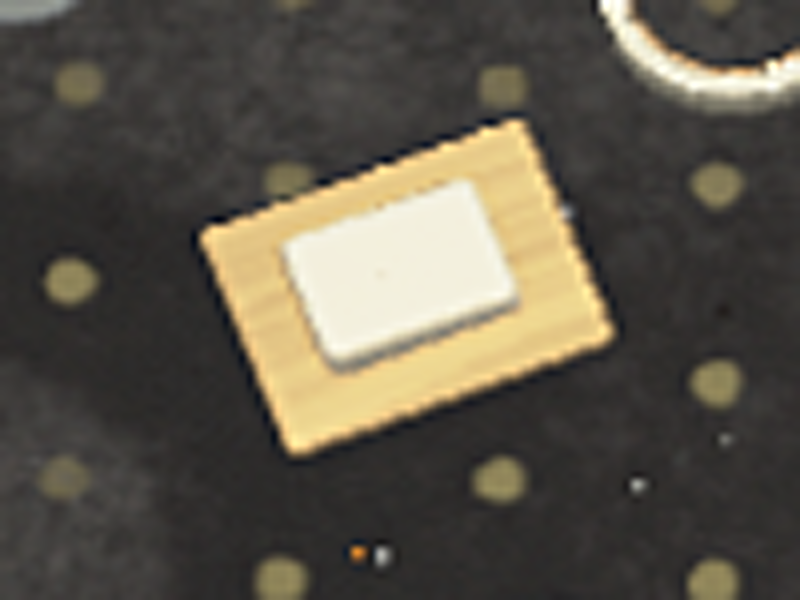

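The crop shows the oblong bar on the board, corners about (285,240), (465,180), (520,300), (335,365), aligned with the board. It may sit slightly toward the upper edge, so I'll check with the top-face outlines.

Run:
```python
from H import *
np.set_printoptions(precision=4,suppress=True)
im=cv2.imread("pics/top1.png"); hsv=cv2.cvtColor(im,cv2.COLOR_BGR2HSV).astype(int)
roi=np.zeros((480,640),bool); roi[172:224,242:300]=1
def biggest(b):
    n,l,st,_=cv2.connectedComponentsWithStats(b.astype(np.uint8)); return l==1+st[1:,4].argmax()
def quad(m,z,t):
    u=cv2.resize(m.astype(np.float32),None,fx=8,fy=8,interpolation=cv2.INTER_CUBIC)>.5
    c=max(cv2.findContours(u.astype(np.uint8),0,2)[0],key=cv2.contourArea); (cx,cy),wh,_=cv2.minAreaRect(c)
    print(t,unproj("top",(cy+.5)/8-.5,(cx+.5)/8-.5,z),np.array(wh)/8*2.6)
g=hsv[...,2]
print("S/V soap",hsv[196,268],"wood",hsv[190,252],hsv[205,290])
board=biggest((g>110)&roi); board=cv2.morphologyEx(board.astype(np.uint8),cv2.MORPH_CLOSE,np.ones((9,9)))>0
quad(board,.014,"board top")
soap=biggest((hsv[...,1]<60)&(g>190)&roi); quad(soap,.041,"soap top")
print(fit("top","display_board",mask=board,yaws=[.38]))
```

```text
S/V soap [ 24  26 242] wood [ 20 106 230] [ 21 107 232]
board top [0.6173 0.2728 0.014 ] [ 97.3713 116.8549]
soap top [0.6125 0.2715 0.041 ] [47.2817 68.2789]
[0.6141 0.2714 0.3767 0.0394]
```

The bar is centred within about 1-2 mm. Next are the short soap and the tin.

Run:
```python
from H import *
pick(.6243,.0782,.29,.008,.075,15)
place(.6145,.2714,.378,.049,.070)
pick(.4597,.0705,.0,.003,.080,10)
place(.6145,.2714,.378,.078,.080)
go(.45,-.1,.25,0)
for n in("top","scene"):
    im=manip.grab_frame(n); cv2.imwrite(f"pics/{n}2.png",im[...,::-1])
    if n=="top": a=cv2.resize(im[165:235,225:325,::-1],(400,280),interpolation=cv2.INTER_CUBIC)
    else: a=np.hstack([a,cv2.resize(im[215:285,240:340,::-1],(400,280),interpolation=cv2.INTER_CUBIC)])
cv2.imwrite("pics/c4.png",a)
manip.grab_frame("top");print(fit("top","salve_tin",z0=.075),fit("top","short_soap",z0=.041,yaws=[.38]))
```

```text
grip t=17.2 gap=0.0499 F=14.9 [0.6245 0.0782 0.0083] [ 0.4 -0.4  2.3]
lift t=18.1 gap=0.0496 F=14.9 [0.6237 0.0781 0.1982] [-0.1 -0.7 -0.6]
down t=20.6 gap=0.0495 F=14.9 [0.6145 0.2715 0.0497] [ 0.3  0.2 -1.6]
up t=22.3 gap=0.0700 F=0.0 [0.6142 0.2713 0.2487] [ 0.1 -0.1  0.1]
grip t=25.5 gap=0.0571 F=10.0 [0.4599 0.0705 0.0032] [-0.4 -0.2  3.3]
lift t=26.5 gap=0.0566 F=10.0 [0.4591 0.0705 0.1987] [ 0.3 -0.3  0.2]
down t=29.1 gap=0.0568 F=10.0 [0.6145 0.2714 0.0787] [-0.2  0.3  0.1]
up t=30.6 gap=0.0798 F=0.0 [0.6141 0.2713 0.2486] [-0.9  0.6  0.4]
[0.61347345 0.27057065 0.         0.29118344] [ 0.59996817  0.26745771  0.48033423 12.03436565]
```

View pics/c4.png

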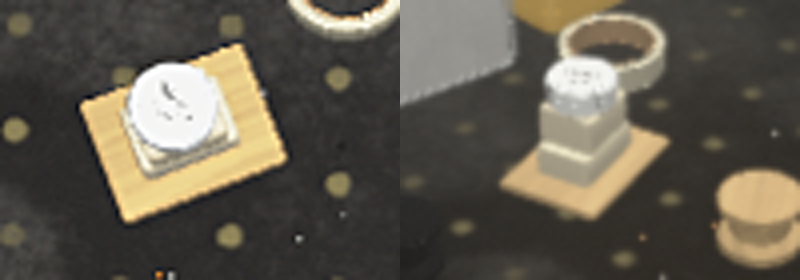

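The stack stands aligned in both views, with the tin centred on the soaps (top crop (105,175), scene crop (85,583)). Next come the bottles. I'll squeeze each one along y, then along x, so that it is centred on both axes before lifting.

Run:
```python
from H import *
def centre(x,y,a,h,o):
    manip.set_gripper(o); go(x,y,.2,a); manip.move_l([x,y,h+.04],feed=.3); manip.move_l([x,y,h],feed=.1)
    manip.set_gripper(0,4); info("centre"); manip.set_gripper(o); manip.move_l([x,y,.2],feed=.25)
centre(.4413,-.2320,np.pi/2,.026,.075)
pick(.4413,-.2320,0,.026,.075,15)
place(.4357,.3890,0,.044,.075)
go(.45,-.1,.25,0)
centre(.4655,-.3655,np.pi/2,.013,.055)
pick(.4655,-.3655,0,.013,.055,10)
place(.4560,.2168,0,.057,.050)
go(.45,-.1,.25,0)
im=manip.grab_frame("top"); a=cv2.resize(im[165:285,180:340,::-1],(400,300),interpolation=cv2.INTER_CUBIC)
for l,z in(("salve_tin",.075),("amber_bottle",.018),("dropper_bottle",.044)): print(l,fit("top",l,z0=z))
im=manip.grab_frame("scene"); b=cv2.resize(im[205:325,230:390,::-1],(400,300),interpolation=cv2.INTER_CUBIC)
for l,z in(("salve_tin",.075),("amber_bottle",.018),("dropper_bottle",.044)): print(l,fit("scene",l,z0=z))
cv2.imwrite("pics/c5.png",np.hstack([a,b]))
```

```text
centre t=35.6 gap=0.0494 F=4.0 [ 0.4414 -0.2321  0.0262] [-1.   0.1  3.3]
grip t=40.4 gap=0.0493 F=15.0 [ 0.4415 -0.2321  0.0262] [0.8 0.5 2.2]
lift t=41.3 gap=0.0495 F=15.0 [ 0.4407 -0.2317  0.1985] [-0.4  0.2 -1.3]
down t=45.2 gap=0.0490 F=15.0 [0.4357 0.389  0.0447] [ 0.5 -0.3 -1.4]
up t=47.0 gap=0.0752 F=0.0 [0.4354 0.3888 0.2488] [ 0.5 -0.3 -0.1]
centre t=52.1 gap=0.0299 F=4.0 [ 0.4656 -0.3656  0.0133] [-1.   0.1  3.1]
grip t=57.0 gap=0.0295 F=10.0 [ 0.4656 -0.3656  0.0132] [-0.7  0.1  2.5]
lift t=57.9 gap=0.0295 F=10.0 [ 0.4651 -0.3651  0.1984] [-1.  -0.2 -0.5]
down t=61.7 gap=0.0297 F=10.0 [0.4561 0.2168 0.0577] [-0.4 -0.8 -0.9]
up t=63.3 gap=0.0501 F=0.0 [0.4556 0.2167 0.2489] [-2.  -0.4  0.1]
salve_tin [0.6121825  0.27128065 0.         0.083525  ]
amber_bottle [0.4348069  0.39129025 0.         0.06204202]
dropper_bottle None
salve_tin [0.61781533 0.26796855 0.         0.29577675]
amber_bottle [0.43813349 0.38806855 0.         0.09968962]
dropper_bottle [0.45602681 0.21749967 0.         0.11297904]
```

View pics/c5.png

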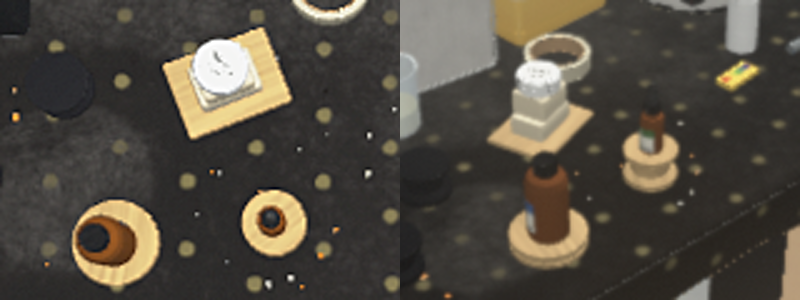

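The picture shows the stack on the board. The amber bottle stands central on the wide riser (scene crop (238,548)) and the dropper bottle stands central on the pale tall riser (scene crop (150,651)). All are upright and the arm is clear, so I'm handing in.

```bash
python3 -c "
from workcell import manip
print(manip.job_done())"
```

```text
the job is handed in; nothing more can be done
None
```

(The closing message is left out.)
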